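# Fit the tube rack on the shaker, load two tubes in balance and start it

## Task

Lift the empty metal tube rack by its bar handle and lower it gently over the two pegs of the shaker's platform until it sits fully home. Then move the two long tubes from the grey bench rack into two diagonally opposite holes of the shaker rack, so that it runs balanced, each pushed right down and never laid over on the way. Only then press the shaker's start button, leaving the short tube where it stands and the cups, dish and bottle around the shaker undisturbed.

Things in the scene. Friction and masses are not known exactly. Their poses are not given: they have to be found in the camera images.
- shaker: Tube shaker, fixed: white machine 270 mm long (x), 200 mm wide (y). Origin on the bench under the middle of its footprint. Its -x end, towards the robot, is a low console (50 mm high, x = -135 to -50 mm) with a display, the start button at y = +62 mm and a grey speed dial (does not turn) at y = -62 mm; behind it the 65 mm high housing carries the platform. It does not move when started.
- platform (a point): Centre of the upper face of the shaker's flat aluminium platform (160 x 140 mm), 85 mm above the bench, 45 mm along +x from the shaker's origin; axes as the shaker's. Two round steel pegs stand on it at x = +48 and -48 mm, y = 0: 12 mm in diameter for the lowest 10 mm, then tapering to 6 mm at the top, 16 mm above the platform.
- shaker_rack: The shaker's tube rack, loose, empty, on the bench left or right of the shaker, about 0.45 kg: three aluminium plates 130 (x) by 110 mm (y) on columns. Origin: centre of the underside, z up. Base plate 12 mm thick with 15 mm through holes for the pegs at x = +48 and -48 mm, y = 0 (fits either way round); top plate z = 60 to 66 mm. Fully home its origin meets platform.
- rack_handle (a point): Centre of the rack's black bar handle, 108 mm above the rack's underside. The bar lies along the rack's x, 78 mm long, 12 mm wide (y) and 10 mm high, with 37 mm free beneath it, on two 8 mm round posts at x = +31 and -31 mm. Axes as the rack's.
- hole0 (a point): Mouth of a tube hole of the shaker rack, at x = +30, y = +34 mm in the rack's frame, level with the upper face of its top plate (z = 66 mm). Round, 19.5 mm in diameter, with a 19 mm square guide opening 25 mm lower; a tube's tip comes to rest on the base plate, 54 mm below the mouth. The hole diagonally across from it is hole3.
- hole1 (a point): Mouth of a tube hole of the shaker rack, at x = +30, y = -34 mm in the rack's frame, level with the upper face of its top plate (z = 66 mm). Round, 19.5 mm in diameter, with a 19 mm square guide opening 25 mm lower; a tube's tip comes to rest on the base plate, 54 mm below the mouth. The hole diagonally across from it is hole2.
- hole2 (a point): Mouth of a tube hole of the shaker rack, at x = -30, y = +34 mm in the rack's frame, level with the upper face of its top plate (z = 66 mm). Round, 19.5 mm in diameter, with a 19 mm square guide opening 25 mm lower; a tube's tip comes to rest on the base plate, 54 mm below the mouth. The hole diagonally across from it is hole1.
- hole3 (a point): Mouth of a tube hole of the shaker rack, at x = -30, y = -34 mm in the rack's frame, level with the upper face of its top plate (z = 66 mm). Round, 19.5 mm in diameter, with a 19 mm square guide opening 25 mm lower; a tube's tip comes to rest on the base plate, 54 mm below the mouth. The hole diagonally across from it is hole0.
- bench_rack: Grey plastic tube rack, fixed on the bench on the other side of the shaker: 215 mm long (x), 64 mm wide (y), 65 mm high. Origin: centre of its underside. One row of four 19.5 mm square openings at x = -75, -25, +25, +75 mm, y = 0; tips rest 8 mm above the bench. The opening at +25 mm is empty; the others hold, in any order, two long tubes and a short one.
- tube_a: One of the two alike long tubes to move, about 25 g, 120 mm long: translucent-white body 17 mm in diameter, tapering over its lowest 22 mm to a 6 mm flat tip, ribbed blue cap 22 mm in diameter over the top 14 mm. Starts upright in the bench rack, tip 8 mm above the bench, the upper 63 mm clear of the rack. Origin at the centre of the tip, z towards the cap.
- tube_b: One of the two alike long tubes to move, about 25 g, 120 mm long: translucent-white body 17 mm in diameter, tapering over its lowest 22 mm to a 6 mm flat tip, ribbed blue cap 22 mm in diameter over the top 14 mm. Starts upright in the bench rack, tip 8 mm above the bench, the upper 63 mm clear of the rack. Origin at the centre of the tip, z towards the cap.
- short_tube: A short tube of the same make and the same cap, but only 85 mm long, standing in the bench rack; to be left there. Origin at the centre of its tip.
- start_top (a point): Centre of the top of the shaker's start button: a round white push button 28 mm in diameter in a grey collar, on the console, 68 mm above the bench when up; pressed straight down.
- start (a joint): Travel of the start button in m: 0 up, 0.006 fully down; it springs back. About 1.5 N starts it moving and 5 N holds it fully down; it counts as pressed past 0.004.
- cup_a: Bystander: an open white plastic sample cup, 72 mm across the rim and 50 mm high. Origin at the centre of its underside.
- cup_b: Bystander: a second such cup.
- cup_stack: Bystander: three such cups nested in a stack, 74 mm high, on the robot's side of the shaker. Origin at the centre of its underside.
- petri_dish: Bystander: a closed Petri dish, 95 mm across and 16 mm high, on the robot's side of the shaker. Origin at the centre of its underside.
- wash_bottle: Bystander: a white wash bottle, 60 mm in diameter, 178 mm high with its spout, beyond the shaker. Origin at the centre of its underside.

How it is judged (in metres and radians):
On the way, in this order (a step that is already met when the one before it is completed fails the run):
1. the rack sits fully home on the platform, over both pegs (horizontal distance between shaker_rack and platform below 0.004 m and z of shaker_rack in the frame of platform between -0.003 and 0.003 m and angle between the x axis of shaker_rack and the x axis of platform, either way round below 0.06 rad and angle between shaker_rack's own z axis and vertical below 0.03 rad), for 0.2 s.
2. one long tube stands right down in a hole of the seated rack (all of step 1 and ((horizontal distance between tube_a and hole0 below 0.007 m and z of tube_a in the frame of shaker_rack between 0.008 and 0.016 m and angle between tube_a's own z axis and vertical below 0.15 rad) or (horizontal distance between tube_a and hole1 below 0.007 m and z of tube_a in the frame of shaker_rack between 0.008 and 0.016 m and angle between tube_a's own z axis and vertical below 0.15 rad) or (horizontal distance between tube_a and hole2 below 0.007 m and z of tube_a in the frame of shaker_rack between 0.008 and 0.016 m and angle between tube_a's own z axis and vertical below 0.15 rad) or (horizontal distance between tube_a and hole3 below 0.007 m and z of tube_a in the frame of shaker_rack between 0.008 and 0.016 m and angle between tube_a's own z axis and vertical below 0.15 rad) or (horizontal distance between tube_b and hole0 below 0.007 m and z of tube_b in the frame of shaker_rack between 0.008 and 0.016 m and angle between tube_b's own z axis and vertical below 0.15 rad) or (horizontal distance between tube_b and hole1 below 0.007 m and z of tube_b in the frame of shaker_rack between 0.008 and 0.016 m and angle between tube_b's own z axis and vertical below 0.15 rad) or (horizontal distance between tube_b and hole2 below 0.007 m and z of tube_b in the frame of shaker_rack between 0.008 and 0.016 m and angle between tube_b's own z axis and vertical below 0.15 rad) or (horizontal distance between tube_b and hole3 below 0.007 m and z of tube_b in the frame of shaker_rack between 0.008 and 0.016 m and angle between tube_b's own z axis and vertical below 0.15 rad))), for 0.2 s.
3. both long tubes stand right down in diagonally opposite holes of the seated rack (all of step 1 and (((horizontal distance between tube_a and hole0 below 0.007 m and z of tube_a in the frame of shaker_rack between 0.008 and 0.016 m and angle between tube_a's own z axis and vertical below 0.15 rad) and (horizontal distance between tube_b and hole3 below 0.007 m and z of tube_b in the frame of shaker_rack between 0.008 and 0.016 m and angle between tube_b's own z axis and vertical below 0.15 rad)) or ((horizontal distance between tube_a and hole1 below 0.007 m and z of tube_a in the frame of shaker_rack between 0.008 and 0.016 m and angle between tube_a's own z axis and vertical below 0.15 rad) and (horizontal distance between tube_b and hole2 below 0.007 m and z of tube_b in the frame of shaker_rack between 0.008 and 0.016 m and angle between tube_b's own z axis and vertical below 0.15 rad)) or ((horizontal distance between tube_a and hole2 below 0.007 m and z of tube_a in the frame of shaker_rack between 0.008 and 0.016 m and angle between tube_a's own z axis and vertical below 0.15 rad) and (horizontal distance between tube_b and hole1 below 0.007 m and z of tube_b in the frame of shaker_rack between 0.008 and 0.016 m and angle between tube_b's own z axis and vertical below 0.15 rad)) or ((horizontal distance between tube_a and hole3 below 0.007 m and z of tube_a in the frame of shaker_rack between 0.008 and 0.016 m and angle between tube_a's own z axis and vertical below 0.15 rad) and (horizontal distance between tube_b and hole0 below 0.007 m and z of tube_b in the frame of shaker_rack between 0.008 and 0.016 m and angle between tube_b's own z axis and vertical below 0.15 rad)))), for 0.2 s.
4. the start button is pressed with the rack seated and loaded (all of step 3 and value of joint start above 0.004 m), for 0.05 s.
At the end, for the whole second after the job is handed in: Rack home on the pegs (within 4 mm sideways, 3 mm high, 0.06 rad turn, 0.03 rad tilt); both long tubes right down in diagonally opposite holes (7 mm, tip within 4 mm of the base plate, tilt 0.15 rad), at rest; button up again; short tube within 12 mm, bystanders within 30 mm, upright (all of step 3 and value of joint start below 0.002 m and distance of short_tube from where it was at the start of the episode below 0.012 m and angle between short_tube's own z axis and vertical below 0.2 rad and linear speed of each of shaker_rack, tube_a, tube_b below 0.02 m/s and distance of each of cup_a, cup_b, cup_stack, petri_dish, wash_bottle from where it was at the start of the episode below 0.03 m and angle between each of cup_a, cup_b, cup_stack, petri_dish, wash_bottle's own z axis and vertical below 0.3 rad); the robot touches nothing.
It fails at once if the start button is pressed before both long tubes are in diagonally opposite holes (value of joint start above 0.004 m and not (((horizontal distance between tube_a and hole0 below 0.007 m and z of tube_a in the frame of shaker_rack between 0.008 and 0.016 m and angle between tube_a's own z axis and vertical below 0.15 rad) and (horizontal distance between tube_b and hole3 below 0.007 m and z of tube_b in the frame of shaker_rack between 0.008 and 0.016 m and angle between tube_b's own z axis and vertical below 0.15 rad)) or ((horizontal distance between tube_a and hole1 below 0.007 m and z of tube_a in the frame of shaker_rack between 0.008 and 0.016 m and angle between tube_a's own z axis and vertical below 0.15 rad) and (horizontal distance between tube_b and hole2 below 0.007 m and z of tube_b in the frame of shaker_rack between 0.008 and 0.016 m and angle between tube_b's own z axis and vertical below 0.15 rad)) or ((horizontal distance between tube_a and hole2 below 0.007 m and z of tube_a in the frame of shaker_rack between 0.008 and 0.016 m and angle between tube_a's own z axis and vertical below 0.15 rad) and (horizontal distance between tube_b and hole1 below 0.007 m and z of tube_b in the frame of shaker_rack between 0.008 and 0.016 m and angle between tube_b's own z axis and vertical below 0.15 rad)) or ((horizontal distance between tube_a and hole3 below 0.007 m and z of tube_a in the frame of shaker_rack between 0.008 and 0.016 m and angle between tube_a's own z axis and vertical below 0.15 rad) and (horizontal distance between tube_b and hole0 below 0.007 m and z of tube_b in the frame of shaker_rack between 0.008 and 0.016 m and angle between tube_b's own z axis and vertical below 0.15 rad)))).
It fails at once if the rack is dropped onto the pegs or the platform (faster than 0.4 m/s within 30 mm of its seat) (horizontal distance between shaker_rack and platform below 0.05 m and z of shaker_rack in the frame of platform below 0.03 m and linear speed of shaker_rack above 0.4 m/s).
It fails at once if a long tube is laid over (tilted beyond 1 rad) (angle between any of tube_a, tube_b's own z axis and vertical above 1 rad).
It fails at once if the short tube is lifted or knocked out of its place (not (distance of short_tube from where it was at the start of the episode below 0.012 m and angle between short_tube's own z axis and vertical below 0.2 rad)).
It fails at once if a bystander is pushed more than 30 mm or tipped over (not (distance of each of cup_a, cup_b, cup_stack, petri_dish, wash_bottle from where it was at the start of the episode below 0.03 m and angle between each of cup_a, cup_b, cup_stack, petri_dish, wash_bottle's own z axis and vertical below 0.3 rad)).
It also fails if it takes over 72 s, if anything falls off the work surface, if the arm or the gripper's body presses on something with over 40 N, if the wrist force passes 120 N, or if a joint passes its speed limit or range.

## Robot

A 6-joint arm with a two-finger parallel gripper is mounted at the origin on the work surface. World frame = base frame: x ahead of the robot, y to its left, z up, the work surface at z = 0. Lengths are in m, angles in degrees, forces in N, time in s.
With the tool pointing down it reaches from about 0.25 to 0.725 m from the base axis. Payload 9.7 kg.
Tool frame: the origin (TCP) lies on the centre line of the jaws, within the pads' length; the fingertips stand 14 mm ahead of it and the grasp point (between the pads) lies 5 mm behind it; z points along the fingers, y is the line along which they close (so a half turn about z gives the same grasp; the last joint's range is limited). The gripper opens to 85 mm and grips with 20 to 120 N. Pads are 22 mm wide; open, the fingers measure 114 mm over their backs; the gripper's body (76 mm by 85 mm) begins 54 mm behind the grasp point. The pads swing forward as they close: fully open they stand 13 mm farther back than shut.
Start: joints at [63.942, 4.979, 10.078, 95.1, 0, 90], TCP at [0.242, 0.494, 0.245] pointing down, gripper open.
Joint ranges: [-179.16, 179.16], [-48.56, 103.87], [-65.8, 70.77], [-126.05, 130.52], [-82.76, 87.17], [-180, 180]. Speed limits (degrees/s): [127.2, 127.2, 147.25, 180, 180, 180].

## Interface

Orientations are given as [roll, pitch, yaw] about the fixed x, y, z axes, in that order (R = Rz(yaw) Ry(pitch) Rx(roll)).
In Python, from workcell import bot, camera, get_calibration, ticket gives the robot as it stands. The module is installed in compiled form; this text tells all that it offers.
- The arm moves only by the tool send_rows, never from a script. Its arguments are lists of equal length, an entry for each row: "linear": the shift along the tool's x, y, z in m, a list of three; "twist": the turn, a rotation vector about the tool's x, y, z in units of 10 degrees (1.0 is 10 degrees), a list of three; "gripper": the opening in per cent of the stroke, from 0 (shut) to 100 (fully open). In form: {"linear": [[x, y, z], ...], "twist": [[wx, wy, wz], ...], "gripper": [gripper, ...]}. A call has 1 to 8 rows; each row shifts and turns the commanded pose from where the row before left it, along the tool's axes as they then stand; what a row does not reach is not made up. A row lasts 1/8 s, in which the tool goes at most 62.5 mm and 10.7 degrees, less where a joint would pass 70% of its speed; a pose out of reach is approached as far as the arm can. A call with a gripper value outside its range is refused whole. The fingers move at their own pace and stop on an object; "grip_force" is the grip in N (left out, the last holds). Time passes only in rows, so rows that do not move let the fingers close. It gives the time, the measured TCP pose, the force, the opening and the grip force at its end, in the units of the state.
- bot.get_obs(): the state, without advancing time (a new reading comes with each control period).
- camera(name): name is "scene" or "top"; returns the picture (420x560x3 uint8, red, green, blue); there is no depth.
- get_calibration(name): a dict with "fx", "fy", "cx", "cy" (pixels), "k1" (the pictures are not rectified: a ray, as slopes to the right and down, at radius r is drawn at 1 + k1 r^2 times it, then the intrinsics apply), "origin" and "orientation" of the camera in the world. Camera axes: x right, y down, z forward; pixel columns grow to the right and rows downward; lengths in m; the calibration is good to about 2 mm. A picture is of the moment at which its call begins. get_calibration takes no time and is no camera call.
- ticket.job_done(): hands the job in; it is judged then, once.
The state is a dict: "time": time; "q": joint angles; "qd": joint speeds; "joint_efforts": joint torques, N m; "ee_pos": TCP position; "tcp_rot": TCP orientation; "wrist_force": force on the tool from outside, world axes, zero at the start; "torque": the same for the moment, N m; "opening": finger opening in m; "grasp_force": force on a finger pad.
Only numpy, scipy, OpenCV 4.12 (cv2) and the standard library are available. Lean on these libraries where they do the work, as an engineer would, in place of code of your own. Each camera call takes 0.05 s, during which the arm holds its last target. There are 200 camera calls.

## Working session

There is one attempt and no reset: what is moved stays moved. The work goes in short steps, Python scripts to look and compute and a tool call to move; the robot and the scene stay as the last step left them, time stands still between calls to the robot, and variables do not carry over. Pictures are saved under pics/ and viewed, at most 11 in all, crops included, and the job is handed in when it is done.

Besides the shell and the picture viewer there is one more tool, called as a command line: name --argument value ..., lists and objects as JSON in quotes. send_rows: Moves the arm, as the interface text tells. Its arguments: {"type":"object","properties":{"linear":{"type":"array"},"twist":{"type":"array"},"gripper":{"type":"array"},"grip_force":{"type":"number"}},"required":["linear","twist","gripper"]}

```bash
mkdir -p pics; cat > h.py <<'E'
import numpy as np, cv2
from workcell import bot, camera, get_calibration, ticket
from scipy.spatial.transform import Rotation as R
def cam(n):
    c=get_calibration(n); return c
def Rc(c):
    o=np.array(c["orientation"],float)
    return o if o.shape==(3,3) else R.from_euler('xyz',o,degrees=True).as_matrix()
def ray(c,u,v):
    x=np.array([(u-c["cx"])/c["fx"],(v-c["cy"])/c["fy"]]); s=x.copy()
    for _ in range(20): s=x/(1+c["k1"]*(s@s))
    return Rc(c)@np.array([s[0],s[1],1.])
def at(n,u,v,z):
    c=get_calibration(n); d=ray(c,u,v); o=np.array(c["origin"]); return (o+d*(z-o[2])/d[2])[:2]
def proj(n,P):
    c=get_calibration(n); p=Rc(c).T@(np.array(P,float)-np.array(c["origin"])); s=p[:2]/p[2]; s=s*(1+c["k1"]*(s@s))
    return np.array([c["fx"]*s[0]+c["cx"],c["fy"]*s[1]+c["cy"]])
def save(n,f,crop=None,k=1):
    im=camera(n)[:,:,::-1]
    cv2.imwrite('pics/raw_'+f,im)
    if crop: x0,y0,x1,y1=crop; im=im[y0:y1,x0:x1]
    cv2.imwrite('pics/'+f,cv2.resize(im,None,fx=k,fy=k,interpolation=cv2.INTER_CUBIC)); 
E
python3 - <<'E'
from h import *
save('top','t0.png',k=1.4); save('scene','s0.png',k=1.4)
for n in('top','scene'): print(get_calibration(n))
print(bot.get_obs())
E
```

```text
{'fx': 412.1713805519036, 'fy': 412.1713805519036, 'cx': 274.8244091306615, 'cy': 211.78685394904522, 'k1': -0.08974515622244142, 'origin': array([0.35098969, 0.01809001, 1.20022083]), 'orientation': array([-168.77273385,   -0.68884569,  -91.46395068])}
{'fx': 500.3985286563332, 'fy': 500.3985286563332, 'cx': 283.42414075773837, 'cy': 199.90322113032636, 'k1': 0.019581059262772378, 'origin': array([ 1.06904056, -0.64113905,  0.88654472]), 'orientation': array([-134.53689721,    0.27931569,   38.9041428 ])}
{'time': 0.1, 'q': array([6.39419596e+01, 5.00765687e+00, 1.00399006e+01, 9.50997502e+01,
       5.48041214e-05, 8.99992173e+01]), 'qd': array([-0.05920456, -0.05600855,  0.18306801,  0.00231104, -0.0438802 ,
       -0.01575945]), 'joint_efforts': array([-3.65636345e-05, -5.21560407e+01,  4.65651512e+01,  1.59352727e-02,
       -5.64846943e-06,  7.93457353e-07]), 'ee_pos': array([0.24152303, 0.49392567, 0.24466488]), 'tcp_rot': array([-1.79932494e+02, -5.57262799e-05,  1.53942742e+02]), 'wrist_force': array([0.21339367, 1.01364152, 0.18767738]), 'torque': array([ 0.01603668, -0.00386663,  0.00774388]), 'grasp_force': 0.0, 'opening': 0.08554591164392664}
```

View pics/t0.png

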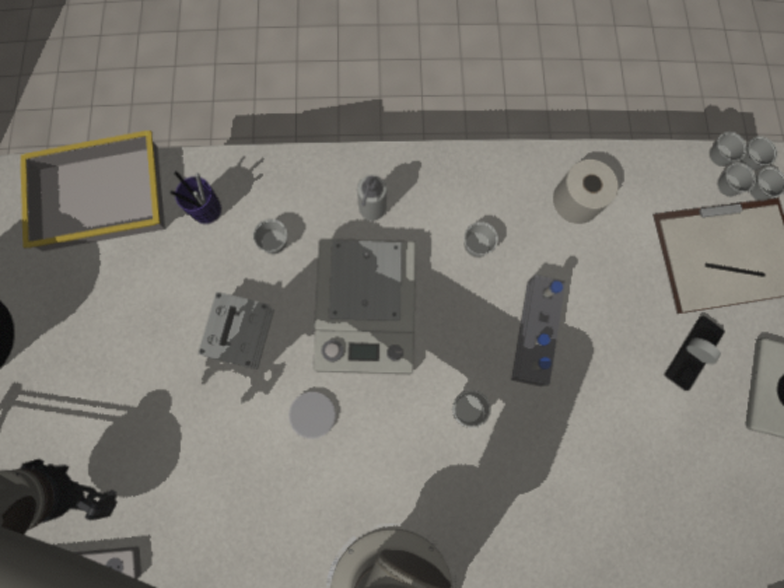

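View pics/s0.png

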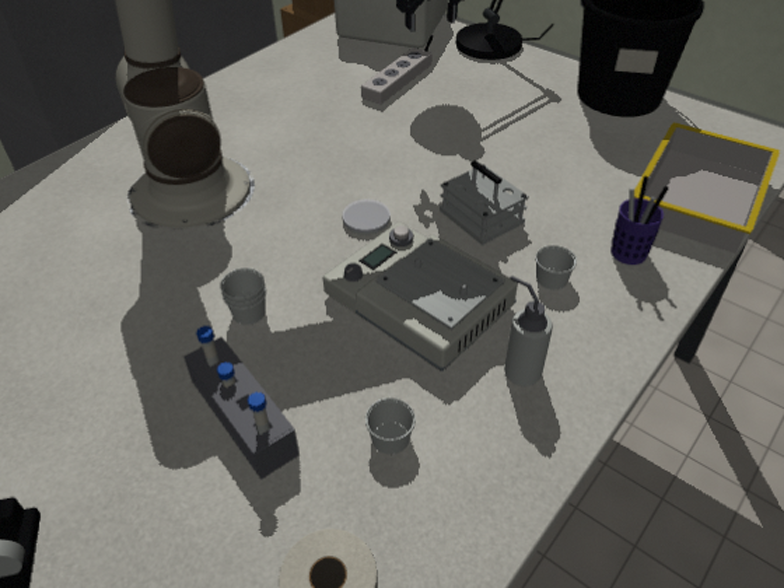

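```bash
python3 - <<'E'
from h import *
t=cv2.imread('pics/raw_t0.png'); s=cv2.imread('pics/raw_s0.png')
def c(im,x0,y0,x1,y1,k,f):
    a=cv2.resize(im[y0:y1,x0:x1],None,fx=k,fy=k,interpolation=cv2.INTER_CUBIC)
    a=cv2.convertScaleAbs(a,alpha=1.4)
    for x in range((x0+9)//10*10,x1,10): cv2.line(a,(int((x-x0+.5)*k),0),(int((x-x0+.5)*k),6 if x%50 else 14),(0,255,255),1)
    for y in range((y0+9)//10*10,y1,10): cv2.line(a,(0,int((y-y0+.5)*k)),(6 if y%50 else 14,int((y-y0+.5)*k)),(0,255,255),1)
    cv2.imwrite('pics/'+f,a)
c(t,138,163,303,273,4.8,'c1.png')
a=t[180:280,350:430]; b=s[220:350,125:225]
c(t,360,185,420,285,6,'c2a.png'); c(s,125,225,220,345,5,'c2b.png')
A=cv2.imread('pics/c2a.png');B=cv2.imread('pics/c2b.png')
h=max(A.shape[0],B.shape[0]);p=lambda i:cv2.copyMakeBorder(i,0,h-i.shape[0],0,0,cv2.BORDER_CONSTANT)
cv2.imwrite('pics/c2.png',np.hstack([p(A)[:, :320],p(B)])[:600,:800])
E
```

```text
(no output)
```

View pics/c1.png

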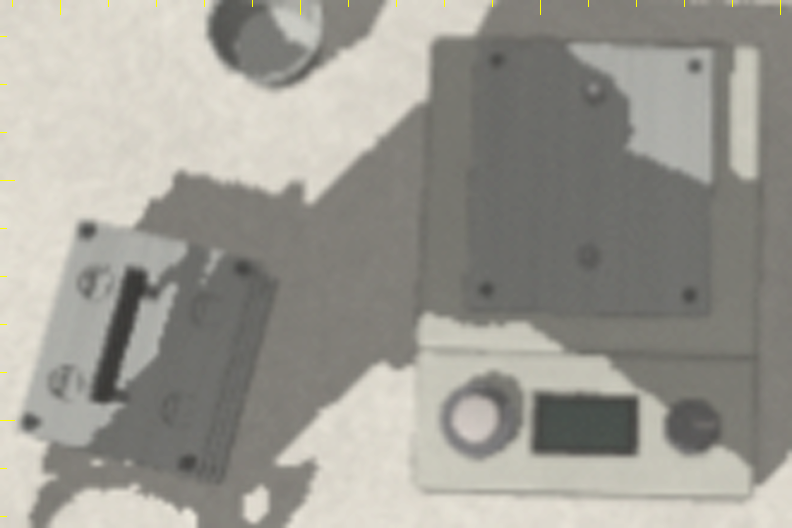

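View pics/c2.png

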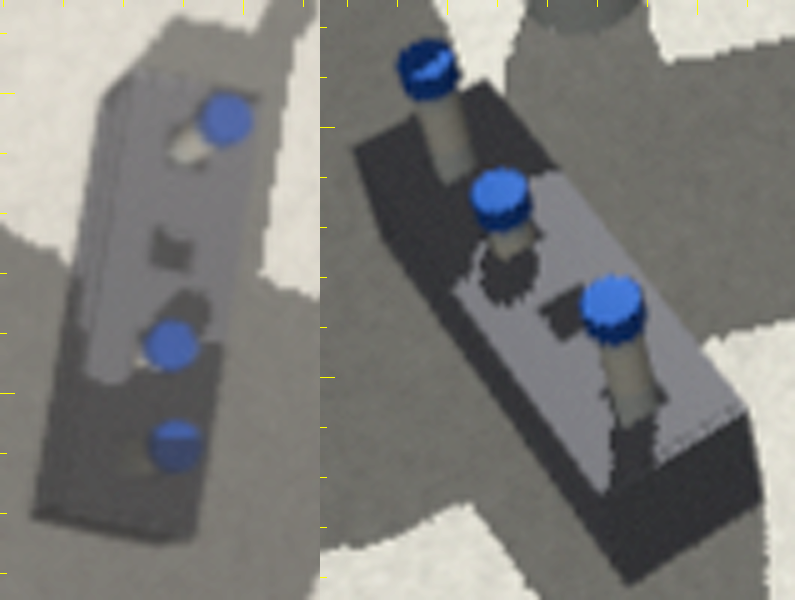

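```bash
python3 - <<'E'
from h import *
f=lambda x,y,z:at('top',138+x/4.8-.5,163+y/4.8-.5,z)
P=[f(594,88,.099),f(589,256,.099)]; print('pegs',P,np.mean(P,0),np.linalg.norm(P[0]-P[1]),np.degrees(np.arctan2(*(P[0]-P[1])[::-1])))
S=[f(*p,.086) for p in((497,60),(695,66),(689,295),(486,290))]; print('screws',np.mean(S,0),[np.degrees(np.arctan2(*(S[a]-S[b])[::-1])) for a,b in((0,3),(1,2))], [np.linalg.norm(S[a]-S[b]) for a,b in((0,3),(0,1))])
C=[f(416,488,.05),f(750,497,.05)];print('front',C,np.mean(C,0),np.linalg.norm(C[0]-C[1]),np.degrees(np.arctan2(*(C[0]-C[1])[::-1]))-90)
print('button',f(475,418,.068))
Q=[f(*p,.067) for p in((88,230),(243,268),(188,463),(30,422))];print('rackscrews',np.mean(Q,0),[np.degrees(np.arctan2(*(Q[a]-Q[b])[::-1])) for a,b in((0,3),(1,2))],[np.linalg.norm(Q[a]-Q[b]) for a,b in((0,3),(0,1))])
H=[f(136,268,.112),f(104,402,.112)];print('handle',np.mean(H,0),np.degrees(np.arctan2(*(H[0]-H[1])[::-1])),np.linalg.norm(H[0]-H[1]))
g=lambda x,y,z:at('top',360+x/6-.5,185+y/6-.5,z)
k=lambda x,y,z:at('scene',125+(x-320)/5-.5,225+y/5-.5,z)
print('tube+75',g(226,120,.128),k(613,297,.128));print('tube-75',g(176,446,.128),k(427,62,.128)); print('short',g(171,345,.093),k(501,187,.093)); print('empty',g(171,250,.065))
s=lambda x,y,z:at('scene',x/1.4,y/1.4,z)
print('scene handle',s(472,164,.112),s(501,181,.112),'button',s(401,230,.068))
print('cups top/scene', at('top',485/1.4,237/1.4,.05),'bystanders', at('top',470/1.4,402/1.4,.074),at('top',313/1.4,413/1.4,.016),at('top',270/1.4,235/1.4,.05),at('top',374/1.4,187/1.4,.178))
o=bot.get_obs();print(o['ee_pos'])
E
```

```text
pegs [array([0.65731297, 0.03457695]), array([0.55889935, 0.03927342])] [0.60810616 0.03692519] 0.09852562067869969 -2.7321834139206382
screws [0.60811707 0.0370561 ] [np.float64(-3.1629705647385253), np.float64(-3.1178487378189206)] [np.float64(0.13643786255252785), np.float64(0.11583812922367069)]
front [array([0.4338111 , 0.14296566]), array([ 0.42400733, -0.05022707])] [0.42890921 0.04636929] 0.19344131488667496 -2.905042745121804
button [0.47177441 0.10700234]
rackscrews [0.51854795 0.30295854] [np.float64(-15.270447547268255), np.float64(-14.98480348446061)] [np.float64(0.11640937946952407), np.float64(0.09519330967525011)]
handle [0.51788775 0.30134315] -12.109105191345021 0.07683012366372097
tube+75 [ 0.57581148 -0.33018886] [ 0.5761543 -0.3312461]
tube-75 [ 0.43073376 -0.29603454] [ 0.43255684 -0.29869649]
short [ 0.47920719 -0.30742354] [ 0.47844557 -0.30799347]
empty [ 0.52724125 -0.31910143]
scene handle [0.48664795 0.30101615] [0.55868871 0.28994662] button [0.4692187  0.10779045]
cups top/scene [ 0.70062498 -0.21399764] bystanders [ 0.362488   -0.16059288] [0.34929927 0.14880108] [0.71486134 0.23384381] [0.76413441 0.01549387]
[0.24152303 0.49392567 0.24466488]
```

```bash
cat >> h.py <<'E'
def plan(x,y,z,yaw):
    "from the present pose: turn first, then shift in the turned frame; prints totals"
    o=bot.get_obs(); r0=R.from_euler('xyz',o['tcp_rot'],degrees=True); r1=R.from_euler('xyz',[180,0,yaw],degrees=True)
    tw=(r0.inv()*r1).as_rotvec(degrees=True)/10
    d=r1.inv().apply(np.array([x,y,z])-o['ee_pos'])
    print('twist',tw.round(3),'shift',d.round(4),'dist',np.linalg.norm(d).round(3),'t',o['time'],'pos',o['ee_pos'].round(4),'rot',o['tcp_rot'].round(2),'F',o['wrist_force'].round(1),'open',round(o['opening'],4),'grip',o['grasp_force'])
E
python3 -c "
from h import *
plan(.518,.302,.20,165.5)"
```

```text
twist [-7.000e-03 -1.000e-03 -1.156e+00] shift [-0.3157 -0.1166  0.0447] dist 0.34 t 0.1 pos [0.2415 0.4939 0.2447] rot [-179.93   -0.    153.94] F [0.2 1.  0.2] open 0.0855 grip 0.0
```

send_rows --linear '[[0,0,0],[0,0,0],[-0.0526,-0.0194,0.0075],[-0.0526,-0.0194,0.0075],[-0.0526,-0.0194,0.0075],[-0.0526,-0.0194,0.0075],[-0.0526,-0.0194,0.0075],[-0.0526,-0.0194,0.0075]]' --twist '[[0,0,-0.58],[0,0,-0.58],[0,0,0],[0,0,0],[0,0,0],[0,0,0],[0,0,0],[0,0,0]]' --gripper '[60,60,60,60,60,60,60,60]' --grip_force 60

```text
time: 1.1
ee_pos: [0.5194, 0.3012, 0.1997]
tcp_rot: [-180.0, -0.0, 165.5]
wrist_force: [-0.4, 1.1, -0.4]
opening: 0.0514
grasp_force: 0.0
```

```bash
python3 - <<'E'
from h import *
save('scene','s1.png',(270,80,410,185),5.5)
plan(.518,.302,.103,165.5)
c=cv2.imread('pics/raw_s1.png')
E
```

```text
twist [-0.015  0.004 -0.015] shift [0.0064 0.003  0.0948] dist 0.095 t 1.15 pos [0.5234 0.2975 0.1978] rot [-1.7985e+02  4.0000e-02  1.6535e+02] F [-0.6 -4.7 -2. ] open 0.0514 grip 0.0
```

View pics/s1.png

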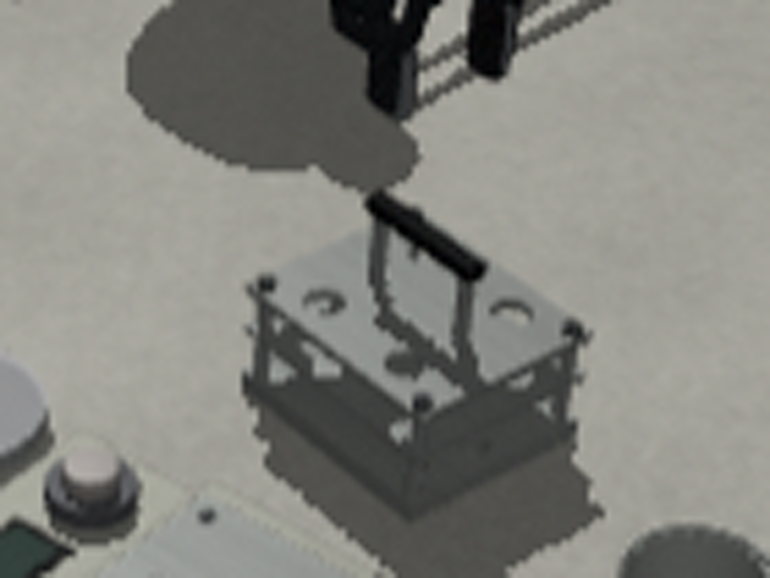

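```bash
python3 - <<'E'
from h import *
f=lambda x,y,z:at('scene',270+x/5.5-.5,80+y/5.5-.5,z)
H=[f(377,198,.113),f(479,266,.113)];print(np.mean(H,0),np.degrees(np.arctan2(*(H[1]-H[0])[::-1])),np.linalg.norm(H[1]-H[0]))
print('rack screws front pair',f(265,284,.068),f(422,403,.068),f(571,329,.068)); print('btn',f(92,462,.068))
plan(.518,.302,.103,165.5)
E
```

```text
[0.51925161 0.29965631] -12.831556964291739 0.07019790188649896
rack screws front pair [0.44922721 0.26825481] [0.56117573 0.23935871] [0.58590229 0.3309307 ]
btn [0.46692321 0.10984842]
twist [-0.015  0.004 -0.015] shift [0.0064 0.003  0.0948] dist 0.095 t 1.15 pos [0.5234 0.2975 0.1978] rot [-1.7985e+02  4.0000e-02  1.6535e+02] F [-0.6 -4.7 -2. ] open 0.0514 grip 0.0
```

send_rows --linear '[[0,0,0],[0,0,0.024],[0,0,0.024],[0,0,0.024],[0,0,0.014],[0,0,0.01],[0,0,0],[0,0,0]]' --twist '[[0,0,0],[0,0,0],[0,0,0],[0,0,0],[0,0,0],[0,0,0],[0,0,0],[0,0,0]]' --gripper '[60,60,60,60,60,60,60,60]'

```text
time: 2.15
ee_pos: [0.5184, 0.3028, 0.1052]
tcp_rot: [180.0, 0.0, 165.5]
wrist_force: [0.2, -0.2, 0.1]
opening: 0.0514
grasp_force: 0.0
```

send_rows --linear '[[0,0,0],[0,0,0],[0,0,0],[0,0,0],[0,0,0]]' --twist '[[0,0,0],[0,0,0],[0,0,0],[0,0,0],[0,0,0]]' --gripper '[0,0,0,0,0]' --grip_force 60

```text
time: 2.78
ee_pos: [0.5184, 0.3027, 0.1047]
tcp_rot: [180.0, 0.0, 165.5]
wrist_force: [0.9, 1.4, 2.8]
opening: 0.0107
grasp_force: 59.7
```

send_rows --linear '[[0,0,-0.005],[0,0,-0.01],[0,0,-0.025],[0,0,-0.03],[0,0,-0.03],[0,0,-0.02],[0,0,-0.01],[0,0,0]]' --twist '[[0,0,0],[0,0,0],[0,0,0],[0,0,0],[0,0,0],[0,0,0],[0,0,0],[0,0,0]]' --gripper '[0,0,0,0,0,0,0,0]'

```text
time: 3.78
ee_pos: [0.5183, 0.3026, 0.2345]
tcp_rot: [180.0, 0.0, 165.5]
wrist_force: [0.0, 0.3, -5.2]
opening: 0.0107
grasp_force: 58.8
```

```bash
python3 -c "
from h import *
plan(.608,.037,.235,177)"
```

```text
twist [ 0.002  0.002 -1.146] shift [-0.1035 -0.2606 -0.0005] dist 0.28 t 3.775 pos [0.5183 0.3026 0.2345] rot [1.7998e+02 2.0000e-02 1.6554e+02] F [ 0.   0.3 -5.2] open 0.0107 grip 58.7533575296402
```

send_rows --linear '[[0,0,0],[0,0,0],[0,0,0],[0,0,0],[-0.005,-0.01,0],[-0.012,-0.028,0],[-0.016,-0.042,0],[-0.016,-0.042,0]]' --twist '[[0,0,-0.2],[0,0,-0.3],[0,0,-0.3],[0,0,-0.346],[0,0,0],[0,0,0],[0,0,0],[0,0,0]]' --gripper '[0,0,0,0,0,0,0,0]'

```text
time: 4.78
ee_pos: [0.5609, 0.1764, 0.2337]
tcp_rot: [-180.0, -0.0, 177.0]
wrist_force: [0.3, -0.5, -4.0]
opening: 0.0106
grasp_force: 58.8
```

send_rows --linear '[[-0.016,-0.042,0],[-0.016,-0.042,0],[-0.012,-0.028,0],[-0.0075,-0.0186,0],[-0.003,-0.008,0],[0,0,0],[0,0,0],[0,0,0]]' --twist '[[0,0,0],[0,0,0],[0,0,0],[0,0,0],[0,0,0],[0,0,0],[0,0,0],[0,0,0]]' --gripper '[0,0,0,0,0,0,0,0]'

```text
time: 5.78
ee_pos: [0.6077, 0.0378, 0.2344]
tcp_rot: [180.0, 0.0, 177.1]
wrist_force: [0.6, -0.9, -5.7]
opening: 0.0109
grasp_force: 58.8
```

```bash
python3 - <<'E'
from h import *
save('scene','s2.png',(225,90,385,210),5); plan(.608,.037,.235,177)
E
```

```text
twist [0.001 0.001 0.006] shift [-0.0003 -0.0006 -0.0006] dist 0.001 t 5.825 pos [0.6077 0.0377 0.2344] rot [1.7999e+02 1.0000e-02 1.7706e+02] F [-1.6  0.3 -5.1] open 0.0109 grip 58.768064975738525
```

View pics/s2.png

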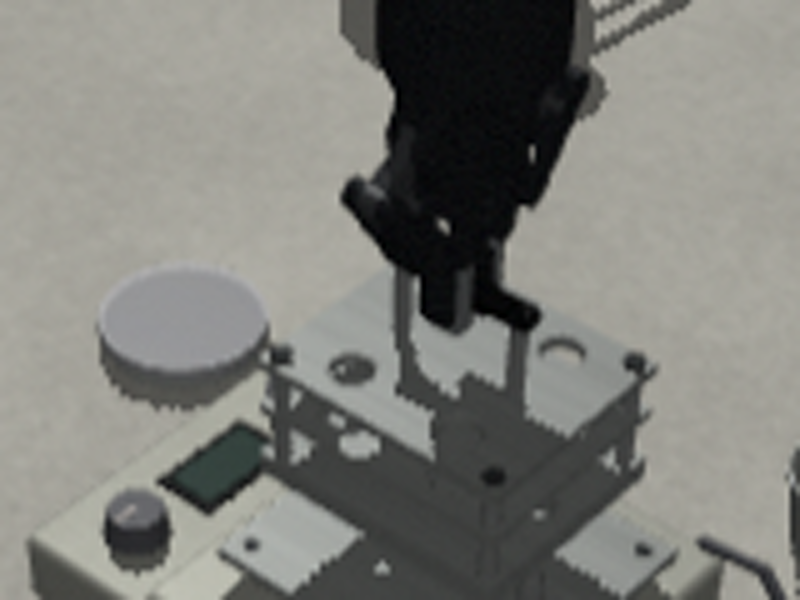

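```bash
python3 - <<'E'
from h import *
f=lambda x,y,z:at('scene',225+x/5-.5,90+y/5-.5,z)
a,b,c=f(283,352,.198),f(635,361,.198),f(494,475,.198)
print('rack c',(a+b)/2,np.degrees(np.arctan2(*(c-a)[::-1])),np.degrees(np.arctan2(*(b-c)[::-1]))-90,np.linalg.norm(c-a),np.linalg.norm(b-c))
p,q=f(251,545,.0865),f(643,551,.0865)
print('plat c',(p+q)/2,np.linalg.norm(p-q),p,q)
E
```

```text
rack c [0.60693184 0.03727865] -3.326833806117119 -3.1048191762420316 0.11569308380375161 0.0954345843243468
plat c [0.60792281 0.03449336] 0.17869748410922098 [ 0.53690983 -0.01973168] [0.67893579 0.08871839]
```

send_rows --linear '[[-0.0007,-0.0013,0.005],[0,0,0.01],[0,0,0.008],[0,0,0.004],[0,0,0.003],[0,0,0.003],[0,0,0.003],[0,0,0]]' --twist '[[0,0,0],[0,0,0],[0,0,0],[0,0,0],[0,0,0],[0,0,0],[0,0,0],[0,0,0]]' --gripper '[0,0,0,0,0,0,0,0]'

```text
time: 6.82
ee_pos: [0.6084, 0.0356, 0.1981]
tcp_rot: [-180.0, -0.0, 177.0]
wrist_force: [0.4, -0.2, -5.0]
opening: 0.0108
grasp_force: 58.7
```

send_rows --linear '[[0,0,0.002],[0,0,0.002],[0,0,0.002],[0,0,0.002],[0,0,0]]' --twist '[[0,0,0],[0,0,0],[0,0,0],[0,0,0],[0,0,0]]' --gripper '[0,0,0,0,0]'

```text
time: 7.45
ee_pos: [0.6084, 0.0356, 0.1901]
tcp_rot: [-180.0, -0.0, 177.0]
wrist_force: [-0.5, 0.6, -5.4]
opening: 0.0103
grasp_force: 58.8
```

send_rows --linear '[[0,0,0.0005],[0,0,0.0005],[0,0,0.0005],[0,0,0]]' --twist '[[0,0,0],[0,0,0],[0,0,0],[0,0,0]]' --gripper '[0,0,0,0]'

```text
time: 7.95
ee_pos: [0.6086, 0.036, 0.1897]
tcp_rot: [180.0, 0.1, 177.0]
wrist_force: [-3.7, 3.8, 3.8]
opening: 0.0108
grasp_force: 59.9
```

send_rows --linear '[[0,0,0],[0,0,0],[0,0,0],[0,0,0],[0,0,0],[0,0,-0.02],[0,0,-0.04],[0,0,-0.04]]' --twist '[[0,0,0],[0,0,0],[0,0,0],[0,0,0],[0,0,0],[0,0,0],[0,0,0],[0,0,0]]' --gripper '[50,50,50,50,50,50,50,50]'

```text
time: 8.95
ee_pos: [0.6083, 0.0356, 0.2898]
tcp_rot: [-180.0, -0.0, 177.0]
wrist_force: [0.5, -0.0, 0.1]
opening: 0.0426
grasp_force: 0.0
```

```bash
python3 - <<'E'
from h import *
plan(.576,-.331,.23,77)
E
```

```text
twist [-2.e-03 -1.e-03  1.e+01] shift [-0.3644  0.051   0.0598] dist 0.373 t 8.95 pos [0.6083 0.0356 0.2898] rot [-1.7999e+02 -2.0000e-02  1.7700e+02] F [ 0.5 -0.   0.1] open 0.0426 grip 0.0
```

send_rows --linear '[[0,0,0],[0,0,0],[0,0,0],[0,0,0],[0,0,0],[0,0,0],[0,0,0],[0,0,0]]' --twist '[[0,0,1],[0,0,1],[0,0,1],[0,0,1],[0,0,1],[0,0,1],[0,0,1],[0,0,1]]' --gripper '[50,50,50,50,50,50,50,50]'

```text
time: 9.95
ee_pos: [0.6085, 0.0356, 0.2888]
tcp_rot: [-180.0, 0.0, 96.7]
wrist_force: [0.6, -0.1, -0.3]
opening: 0.0425
grasp_force: 0.0
```

send_rows --linear '[[0,0,0],[0,0,0],[-0.06,0.0085,0.01],[-0.06,0.0085,0.01],[-0.06,0.0085,0.01],[-0.06,0.0085,0.01],[-0.06,0.0085,0.01],[-0.04,0.0055,0.01]]' --twist '[[0,0,1],[0,0,1],[0,0,0],[0,0,0],[0,0,0],[0,0,0],[0,0,0],[0,0,0]]' --gripper '[50,50,50,50,50,50,50,50]'

```text
time: 10.95
ee_pos: [0.5781, -0.3092, 0.2283]
tcp_rot: [-180.0, 0.0, 76.9]
wrist_force: [1.0, 0.3, 0.4]
opening: 0.0427
grasp_force: 0.0
```

send_rows --linear '[[-0.02,0.003,0],[-0.0044,0,0],[0,0,0]]' --twist '[[0,0,0],[0,0,0],[0,0,0]]' --gripper '[50,50,50]'

```text
time: 11.32
ee_pos: [0.5766, -0.3301, 0.2294]
tcp_rot: [180.0, -0.0, 77.0]
wrist_force: [0.1, 0.3, -0.8]
opening: 0.0427
grasp_force: 0.0
```

```bash
python3 - <<'E'
from h import *
im=camera('top')[:,:,::-1]; cv2.imwrite('pics/raw_t3.png',im)
s=camera('scene')[:,:,::-1]; cv2.imwrite('pics/raw_s3.png',s)
z=lambda i,x0,y0,x1,y1,k:cv2.convertScaleAbs(cv2.resize(i[y0:y1,x0:x1],None,fx=k,fy=k,interpolation=cv2.INTER_CUBIC),alpha=1.4)
A=z(im,220,160,305,270,4.7); B=z(s,225,150,385,270,2.4); C=z(s,125,195,225,290,3.8)
h=600; pad=lambda i:cv2.copyMakeBorder(i,0,h-i.shape[0],0,400-i.shape[1],cv2.BORDER_CONSTANT)
cv2.imwrite('pics/m3.png',np.hstack([pad(A),pad(np.vstack([B[:,:380],C])[:600])]))
plan(.576,-.3307,.115,77)
E
```

```text
twist [ 0.005 -0.     0.009] shift [-0.0012 -0.0005  0.1145] dist 0.115 t 11.425 pos [ 0.5768 -0.3296  0.2295] rot [179.95  -0.    77.09] F [ 0.4 -0.  -0.1] open 0.0425 grip 0.0
```

View pics/m3.png

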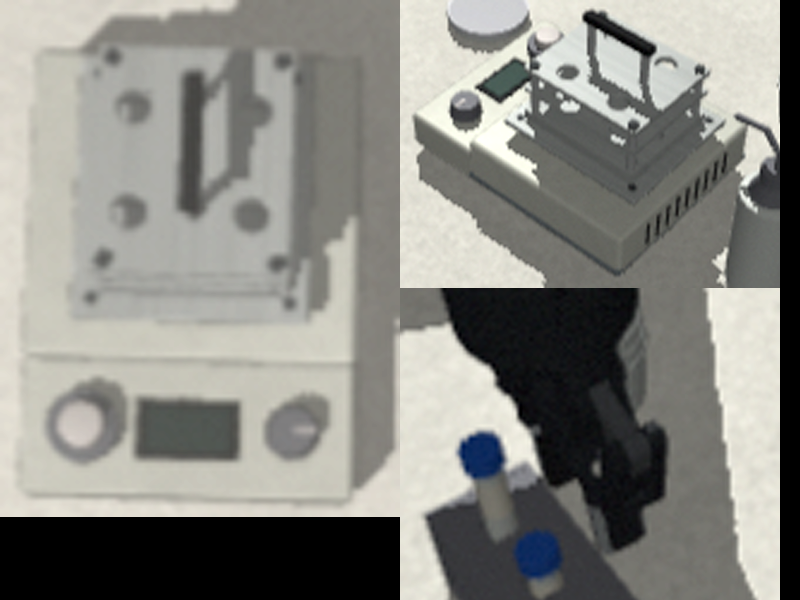

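send_rows --linear '[[-0.0009,-0.0005,0.03],[0,0,0.03],[0,0,0.025],[0,0,0.015],[0,0,0.01],[0,0,0.004],[0,0,0],[0,0,0]]' --twist '[[0,0,0],[0,0,0],[0,0,0],[0,0,0],[0,0,0],[0,0,0],[0,0,0],[0,0,0]]' --gripper '[50,50,50,50,50,50,50,50]'

```text
time: 12.42
ee_pos: [0.5758, -0.3319, 0.1156]
tcp_rot: [179.9, 0.0, 77.0]
wrist_force: [0.8, 0.3, 0.7]
opening: 0.0426
grasp_force: 0.0
```

send_rows --linear '[[0,0,0],[0,0,0],[0,0,0],[0,0,0]]' --twist '[[0,0,0],[0,0,0],[0,0,0],[0,0,0]]' --gripper '[0,0,0,0]' --grip_force 30

```text
time: 12.92
ee_pos: [0.5758, -0.3318, 0.1152]
tcp_rot: [180.0, 0.0, 77.0]
wrist_force: [0.2, 0.1, 4.2]
opening: 0.021
grasp_force: 29.3
```

```bash
python3 - <<'E'
from h import *
f=lambda x,y,z:at('top',220+x/4.7-.5,160+y/4.7-.5,z)
S=[f(*p,.153) for p in((113,57),(283,62),(104,259),(278,264))]; Hh=[f(*p,.151) for p in((132,107),(255,110),(127,212),(251,215))]
print('rack c screws',np.mean(S,0),'angles',[np.degrees(np.arctan2(*(S[a]-S[b])[::-1])) for a,b in((0,2),(1,3))]);print('holes',Hh,np.mean(Hh,0)); print('btn',f(82,422,.068))
c=np.array([.608,.036]);a=np.radians(-3.1);M=np.array([[np.cos(a),-np.sin(a)],[np.sin(a),np.cos(a)]])
for n,p in zip('0123',((.03,.034),(.03,-.034),(-.03,.034),(-.03,-.034))): print(n,c+M@p)
plan(.576,-.3307,.25,77)
E
```

```text
rack c screws [0.60828341 0.03536079] angles [np.float64(-3.03629918725126), np.float64(-2.9651223180329382)]
holes [array([0.63976516, 0.06984045]), array([0.63646077, 0.00099151]), array([0.57964395, 0.07334203]), array([0.57636016, 0.0047125 ])] [0.60805751 0.03722162]
btn [0.47256102 0.10565039]
0 [0.63979478 0.06832788]
1 [6.36117420e-01 4.27388819e-04]
2 [0.57988258 0.07157261]
3 [0.57620522 0.00367212]
twist [0.005 0.001 0.   ] shift [ 0.0011 -0.     -0.1348] dist 0.135 t 12.925 pos [ 0.5758 -0.3318  0.1152] rot [1.7995e+02 1.0000e-02 7.7000e+01] F [0.2 0.1 4.2] open 0.021 grip 29.28850293159485
```

send_rows --linear '[[0,0,-0.005],[0,0,-0.015],[0,0,-0.03],[0,0,-0.035],[0,0,-0.035],[0,0,-0.03],[0,0,-0.015],[0,0,0]]' --twist '[[0,0,0],[0,0,0],[0,0,0],[0,0,0],[0,0,0],[0,0,0],[0,0,0],[0,0,0]]' --gripper '[0,0,0,0,0,0,0,0]'

```text
time: 13.92
ee_pos: [0.5758, -0.3319, 0.2818]
tcp_rot: [179.9, 0.0, 77.0]
wrist_force: [0.6, 0.4, -0.5]
opening: 0.0212
grasp_force: 29.5
```

```bash
python3 -c "
from h import *
plan(.6362,.0005,.28,87)"
```

```text
twist [ 0.014  0.006 -1.   ] shift [0.3351 0.0429 0.0018] dist 0.338 t 13.925 pos [ 0.5758 -0.3319  0.2818] rot [1.7985e+02 5.0000e-02 7.7000e+01] F [ 0.6  0.4 -0.5] open 0.0212 grip 29.49154794216156
```

send_rows --linear '[[0,0,0],[0,0,0],[0.01,0.0013,0],[0.025,0.0032,0],[0.04,0.0051,0],[0.045,0.0058,0],[0.045,0.0058,0],[0.045,0.0058,0]]' --twist '[[0,0,-0.5],[0,0,-0.5],[0,0,0],[0,0,0],[0,0,0],[0,0,0],[0,0,0],[0,0,0]]' --gripper '[0,0,0,0,0,0,0,0]'

```text
time: 14.92
ee_pos: [0.6133, -0.1202, 0.2799]
tcp_rot: [180.0, -0.0, 87.0]
wrist_force: [0.3, -0.3, -0.9]
opening: 0.0205
grasp_force: 29.5
```

send_rows --linear '[[0.045,0.0058,0],[0.035,0.0045,0],[0.025,0.0032,0],[0.015,0.0019,0],[0.005,0.0006,0],[0,0,0],[0,0,0]]' --twist '[[0,0,0],[0,0,0],[0,0,0],[0,0,0],[0,0,0],[0,0,0],[0,0,0]]' --gripper '[0,0,0,0,0,0,0]'

```text
time: 15.8
ee_pos: [0.6359, -0.0002, 0.2798]
tcp_rot: [180.0, 0.0, 86.9]
wrist_force: [-0.3, -0.2, -0.9]
opening: 0.0203
grasp_force: 29.5
```

```bash
python3 - <<'E'
from h import *
save('scene','s4.png',(250,60,410,180),5); plan(.6362,.0005,.192,87)
E
```

```text
twist [ 0.     0.001 -0.007] shift [0.0008 0.0002 0.0878] dist 0.088 t 15.85 pos [ 6.359e-01 -2.000e-04  2.798e-01] rot [1.800e+02 1.000e-02 8.693e+01] F [-0.5 -0.6 -0.2] open 0.0211 grip 29.486231803894043
```

View pics/s4.png

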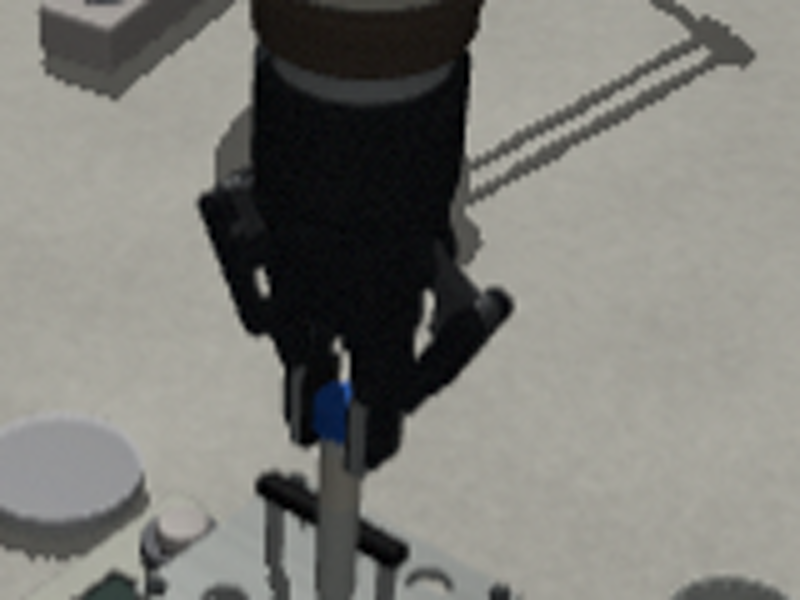

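```bash
python3 - <<'E'
from h import *
for z in(.28,.25,.22,.19,.173): print(z,(proj('scene',(.6359,-.0002,z))+.5-[250,60])*5)
im=cv2.imread('pics/raw_s4.png')[130:220,270:360]; im=cv2.convertScaleAbs(cv2.resize(im,None,fx=6,fy=6,interpolation=cv2.INTER_CUBIC),alpha=1.4)
cv2.imwrite('pics/s4b.png',im)
E
```

```text
0.28 [345.29919122 423.37845114]
0.25 [341.93764273 483.04196768]
0.22 [338.71937775 540.22177841]
0.19 [335.63524816 595.07311292]
0.173 [333.94390666 625.17648887]
```

View pics/s4b.png

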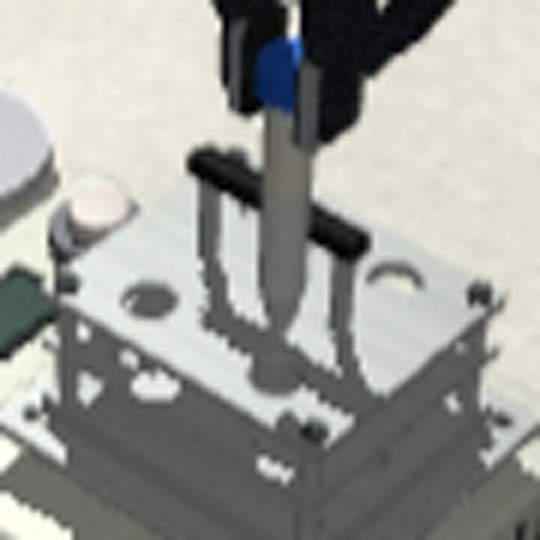

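send_rows --linear '[[0.0002,0,0.008],[0,0,0.012],[0,0,0.008],[0,0,0.008],[0,0,0.008],[0,0,0.006],[0,0,0]]' --twist '[[0,0,0],[0,0,0],[0,0,0],[0,0,0],[0,0,0],[0,0,0],[0,0,0]]' --gripper '[0,0,0,0,0,0,0]'

```text
time: 16.73
ee_pos: [0.6358, 0.0008, 0.2293]
tcp_rot: [-180.0, 0.0, 87.0]
wrist_force: [-0.3, 0.8, -0.0]
opening: 0.0209
grasp_force: 29.5
```

send_rows --linear '[[0,0,0.006],[0,0,0.006],[0,0,0.005],[0,0,0.004],[0,0,0.003],[0,0,0]]' --twist '[[0,0,0],[0,0,0],[0,0,0],[0,0,0],[0,0,0],[0,0,0]]' --gripper '[0,0,0,0,0,0]'

```text
time: 17.48
ee_pos: [0.636, 0.0008, 0.2056]
tcp_rot: [-180.0, 0.0, 87.0]
wrist_force: [-0.3, -0.7, -0.2]
opening: 0.0209
grasp_force: 29.5
```

send_rows --linear '[[0,0,0.001],[0,0,0.001],[0,0,0.001],[0,0,0]]' --twist '[[0,0,0],[0,0,0],[0,0,0],[0,0,0]]' --gripper '[0,0,0,0]'

```text
time: 17.98
ee_pos: [0.6364, 0.0008, 0.2042]
tcp_rot: [179.9, -0.0, 87.0]
wrist_force: [-0.1, -0.3, 6.5]
opening: 0.0209
grasp_force: 30.0
```

send_rows --linear '[[0,0,0],[0,0,0],[0,0,0],[0,0,0],[0,0,-0.015],[0,0,-0.035],[0,0,-0.03],[0,0,0]]' --twist '[[0,0,0],[0,0,0],[0,0,0],[0,0,0],[0,0,0],[0,0,0],[0,0,0],[0,0,0]]' --gripper '[50,50,50,50,50,50,50,50]'

```text
time: 18.98
ee_pos: [0.6367, 0.0008, 0.2865]
tcp_rot: [179.7, -0.0, 87.0]
wrist_force: [-0.2, -0.3, 0.7]
opening: 0.0425
grasp_force: 0.0
```

```bash
python3 -c "
from h import *
plan(.4316,-.298,.22,77)"
```

```text
twist [ 0.029 -0.004  1.   ] shift [-0.3373 -0.1326  0.0665] dist 0.368 t 18.975 pos [0.6367 0.0008 0.2865] rot [ 1.797e+02 -1.000e-02  8.700e+01] F [-0.2 -0.3  0.7] open 0.0425 grip 0.0
```

send_rows --linear '[[0,0,0],[-0.04,-0.0157,0],[-0.05,-0.0197,0.005],[-0.05,-0.0197,0.01],[-0.05,-0.0197,0.01],[-0.05,-0.0197,0.01],[-0.05,-0.0197,0.015],[-0.035,-0.0138,0.015]]' --twist '[[0,0,1.0],[0,0,0],[0,0,0],[0,0,0],[0,0,0],[0,0,0],[0,0,0],[0,0,0]]' --gripper '[50,50,50,50,50,50,50,50]'

```text
time: 19.98
ee_pos: [0.4367, -0.2886, 0.2172]
tcp_rot: [-180.0, 0.0, 76.9]
wrist_force: [0.5, 0.3, 0.2]
opening: 0.0429
grasp_force: 0.0
```

send_rows --linear '[[-0.0123,-0.0046,0],[0,0,0],[0,0,0]]' --twist '[[0,0,0],[0,0,0],[0,0,0]]' --gripper '[50,50,50]'

```text
time: 20.35
ee_pos: [0.4318, -0.2973, 0.2183]
tcp_rot: [180.0, 0.0, 77.1]
wrist_force: [0.3, 0.7, 0.5]
opening: 0.0428
grasp_force: 0.0
```

```bash
python3 -c "
from h import *
plan(.4316,-.298,.115,77)"
```

```text
twist [0.005 0.    0.006] shift [-0.0007 -0.      0.1033] dist 0.103 t 20.35 pos [ 0.4318 -0.2973  0.2183] rot [179.95   0.    77.06] F [0.3 0.7 0.5] open 0.0428 grip 0.0
```

send_rows --linear '[[-0.0005,0,0.025],[0,0,0.03],[0,0,0.025],[0,0,0.015],[0,0,0.008],[0,0,0],[0,0,0]]' --twist '[[0,0,0],[0,0,0],[0,0,0],[0,0,0],[0,0,0],[0,0,0],[0,0,0]]' --gripper '[50,50,50,50,50,50,50]'

```text
time: 21.22
ee_pos: [0.4313, -0.2987, 0.1157]
tcp_rot: [179.9, 0.0, 77.0]
wrist_force: [-0.1, -0.2, -1.0]
opening: 0.0425
grasp_force: 0.0
```

send_rows --linear '[[0,0,0],[0,0,0],[0,0,0],[0,0,0]]' --twist '[[0,0,0],[0,0,0],[0,0,0],[0,0,0]]' --gripper '[0,0,0,0]' --grip_force 30

```text
time: 21.72
ee_pos: [0.4311, -0.2988, 0.1154]
tcp_rot: [179.9, 0.0, 77.0]
wrist_force: [-0.7, -0.3, 5.4]
opening: 0.0208
grasp_force: 29.3
```

send_rows --linear '[[0,0,-0.005],[0,0,-0.015],[0,0,-0.03],[0,0,-0.035],[0,0,-0.04],[0,0,-0.035],[0,0,-0.02],[0,0,0]]' --twist '[[0,0,0],[0,0,0],[0,0,0],[0,0,0],[0,0,0],[0,0,0],[0,0,0],[0,0,0]]' --gripper '[0,0,0,0,0,0,0,0]'

```text
time: 22.72
ee_pos: [0.4312, -0.2988, 0.2968]
tcp_rot: [179.8, 0.1, 77.0]
wrist_force: [-0.0, -0.2, -0.5]
opening: 0.0207
grasp_force: 29.4
```

```bash
python3 -c "
from h import *
plan(.5799,.072,.295,87)"
```

```text
twist [ 0.016  0.008 -1.   ] shift [0.3781 0.1291 0.0018] dist 0.4 t 22.725 pos [ 0.4312 -0.2988  0.2968] rot [1.7984e+02 6.0000e-02 7.7000e+01] F [-0.  -0.2 -0.5] open 0.0207 grip 29.366056323051453
```

send_rows --linear '[[0,0,-0.012],[0,0,-0.013],[0.01,0.0034,0],[0.025,0.0085,0],[0.042,0.0144,0],[0.048,0.0164,0],[0.048,0.0164,0],[0.048,0.0164,0]]' --twist '[[0,0,-0.5],[0,0,-0.5],[0,0,0],[0,0,0],[0,0,0],[0,0,0],[0,0,0],[0,0,0]]' --gripper '[0,0,0,0,0,0,0,0]'

```text
time: 23.72
ee_pos: [0.5179, -0.0796, 0.3186]
tcp_rot: [-179.9, -0.0, 86.9]
wrist_force: [0.2, -1.4, -0.5]
opening: 0.0208
grasp_force: 29.4
```

send_rows --linear '[[0.048,0.0164,0],[0.042,0.0144,0],[0.035,0.0119,0],[0.02,0.0068,0],[0.012,0.0041,0],[0,0,0],[0,0,0]]' --twist '[[0,0,0],[0,0,0],[0,0,0],[0,0,0],[0,0,0],[0,0,0],[0,0,0]]' --gripper '[0,0,0,0,0,0,0]'

```text
time: 24.6
ee_pos: [0.5794, 0.0713, 0.32]
tcp_rot: [180.0, 0.0, 86.9]
wrist_force: [0.1, 0.8, -0.1]
opening: 0.0208
grasp_force: 29.4
```

```bash
python3 -c "
from h import *
plan(.5799,.072,.28,87)"
```

```text
twist [ 0.001  0.001 -0.006] shift [0.0007 0.0005 0.04  ] dist 0.04 t 24.6 pos [0.5794 0.0713 0.32  ] rot [1.7999e+02 1.0000e-02 8.6940e+01] F [ 0.1  0.8 -0.1] open 0.0208 grip 29.38815325498581
```

Lower to a hover and look.

send_rows --linear '[[0.0002,0.0004,0.012],[0,0,0.016],[0,0,0.01],[0,0,0.002],[0,0,0]]' --twist '[[0,0,0],[0,0,0],[0,0,0],[0,0,0],[0,0,0]]' --gripper '[0,0,0,0,0]'

```text
time: 25.22
ee_pos: [0.5799, 0.0723, 0.28]
tcp_rot: [180.0, -0.0, 87.0]
wrist_force: [0.2, -0.7, -0.4]
opening: 0.0209
grasp_force: 29.4
```

```bash
python3 - <<'E'
from h import *
im=camera('scene')[130:220,260:370,::-1]; cv2.imwrite('pics/s5.png',cv2.convertScaleAbs(cv2.resize(im,None,fx=6,fy=6,interpolation=cv2.INTER_CUBIC),alpha=1.4))
o=bot.get_obs()['ee_pos']
for z in(.173,.151): print((proj('scene',(o[0],o[1],z))+.5-[260,130])*6)
print((proj('scene',(.5799,.0716,.151))+.5-[260,130])*6)
plan(.5799,.072,.28,87)
E
```

```text
[334.70595088 162.69167586]
[332.37218143 207.91106035]
[331.0345243  208.72340283]
twist [ 0.004 -0.001 -0.001] shift [-0.0003 -0.0001  0.0003] dist 0.0 t 25.275 pos [0.58   0.0723 0.2803] rot [ 1.7996e+02 -1.0000e-02  8.6990e+01] F [-0.6 -0.6  0.3] open 0.0209 grip 29.390085339546204
```

View pics/s5.png

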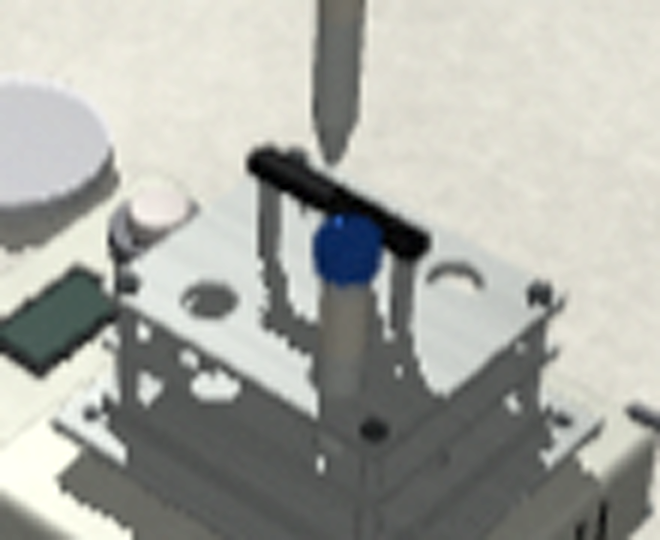

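send_rows --linear '[[0,-0.0003,0.008],[0,0,0.012],[0,0,0.008],[0,0,0.008],[0,0,0.008],[0,0,0.006],[0,0,0]]' --twist '[[0,0,0],[0,0,0],[0,0,0],[0,0,0],[0,0,0],[0,0,0],[0,0,0]]' --gripper '[0,0,0,0,0,0,0]'

```text
time: 26.15
ee_pos: [0.5796, 0.0723, 0.2293]
tcp_rot: [-180.0, 0.0, 87.0]
wrist_force: [0.7, -0.8, -0.6]
opening: 0.0208
grasp_force: 29.3
```

send_rows --linear '[[0,0,0.006],[0,0,0.006],[0,0,0.005],[0,0,0.004],[0,0,0.003],[0,0,0]]' --twist '[[0,0,0],[0,0,0],[0,0,0],[0,0,0],[0,0,0],[0,0,0]]' --gripper '[0,0,0,0,0,0]'

```text
time: 26.9
ee_pos: [0.5796, 0.0723, 0.2055]
tcp_rot: [-180.0, 0.0, 87.0]
wrist_force: [3.0, -1.0, -1.9]
opening: 0.0206
grasp_force: 29.3
```

send_rows --linear '[[0,0,0.001],[0,0,0.001],[0,0,0.001],[0,0,0]]' --twist '[[0,0,0],[0,0,0],[0,0,0],[0,0,0]]' --gripper '[0,0,0,0]'

```text
time: 27.4
ee_pos: [0.58, 0.0725, 0.2043]
tcp_rot: [179.9, -0.0, 87.0]
wrist_force: [0.5, 0.3, 8.6]
opening: 0.0206
grasp_force: 30.1
```

send_rows --linear '[[0,0,0],[0,0,0],[0,0,0],[0,0,0],[0,0,-0.015],[0,0,-0.035],[0,0,-0.03],[0,0,0]]' --twist '[[0,0,0],[0,0,0],[0,0,0],[0,0,0],[0,0,0],[0,0,0],[0,0,0],[0,0,0]]' --gripper '[50,50,50,50,50,50,50,50]'

```text
time: 28.4
ee_pos: [0.5804, 0.0725, 0.2863]
tcp_rot: [179.7, -0.1, 87.0]
wrist_force: [-0.6, 0.3, -0.1]
opening: 0.0425
grasp_force: 0.0
```

```bash
python3 -c "
from h import *
plan(.472,.1065,.13,87)"
```

```text
twist [ 0.028 -0.005  0.   ] shift [ 0.0283 -0.11    0.1563] dist 0.193 t 28.4 pos [0.5804 0.0725 0.2863] rot [ 1.7972e+02 -5.0000e-02  8.7000e+01] F [-0.6  0.3 -0.1] open 0.0425 grip 0.0
```

send_rows --linear '[[0.008,-0.03,0],[0.012,-0.045,0],[0.0083,-0.035,0],[0,0,0.03],[0,0,0.045],[0,0,0.045],[0,0,0.03],[0,0,0]]' --twist '[[0,0,0],[0,0,0],[0,0,0],[0,0,0],[0,0,0],[0,0,0],[0,0,0],[0,0,0]]' --gripper '[0,0,0,0,0,0,0,0]'

```text
time: 29.4
ee_pos: [0.4698, 0.1061, 0.1306]
tcp_rot: [-179.8, 0.1, 87.0]
wrist_force: [-0.7, -0.2, 0.8]
opening: -0.0001
grasp_force: 0.0
```

```bash
python3 - <<'E'
from h import *
save('scene','s6.png',(200,80,380,215),4.4); plan(.472,.1065,.088,87)
E
```

```text
twist [-0.008  0.002  0.   ] shift [0.0003 0.0012 0.0446] dist 0.045 t 29.45 pos [0.4708 0.1063 0.1326] rot [-1.7992e+02  2.0000e-02  8.7000e+01] F [0.2 0.8 1.2] open -0.0003 grip 0.0
```

View pics/s6.png

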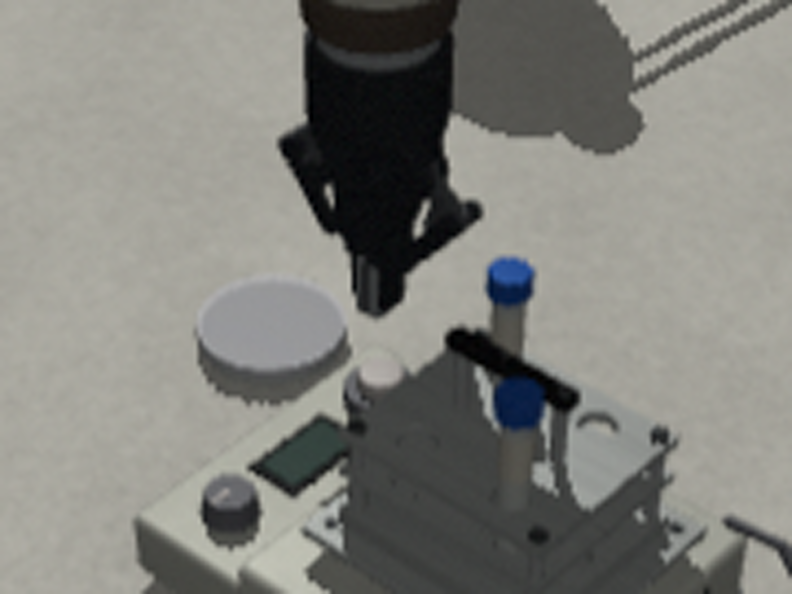

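send_rows --linear '[[0,0.0005,0.015],[0,0,0.015],[0,0,0.01],[0,0,0.005],[0,0,0.002],[0,0,0.002],[0,0,0.002],[0,0,0]]' --twist '[[0,0,0],[0,0,0],[0,0,0],[0,0,0],[0,0,0],[0,0,0],[0,0,0],[0,0,0]]' --gripper '[0,0,0,0,0,0,0,0]'

```text
time: 30.45
ee_pos: [0.4719, 0.1064, 0.0821]
tcp_rot: [180.0, -0.0, 87.0]
wrist_force: [-2.2, -0.9, 4.1]
opening: -0.0003
grasp_force: 1.8
```

send_rows --linear '[[0,0,0.001],[0,0,0.001],[0,0,0.001],[0,0,0.001],[0,0,0]]' --twist '[[0,0,0],[0,0,0],[0,0,0],[0,0,0],[0,0,0]]' --gripper '[0,0,0,0,0]'

```text
time: 31.08
ee_pos: [0.472, 0.1064, 0.0798]
tcp_rot: [179.9, -0.0, 87.0]
wrist_force: [-7.2, -1.9, 19.9]
opening: -0.0
grasp_force: 10.2
```

send_rows --linear '[[0,0,-0.005],[0,0,-0.01],[0,0,-0.03],[0,0,-0.05],[0,0,-0.05],[0,0,-0.03],[0,0,0],[0,0,0]]' --twist '[[0,0,0],[0,0,0],[0,0,0],[0,0,0],[0,0,0],[0,0,0],[0,0,0],[0,0,0]]' --gripper '[0,0,0,0,0,0,0,0]'

```text
time: 32.08
ee_pos: [0.4717, 0.1064, 0.2519]
tcp_rot: [-179.9, 0.0, 87.0]
wrist_force: [-0.0, -0.7, -0.1]
opening: -0.0002
grasp_force: 0.0
```

```bash
python3 - <<'E'
from h import *
print(ticket.job_done())
E
```

```text
the job is handed in; nothing more can be done
None
```

I handed the job in at about 32 s, and the hand-in gave no verdict: the rack is home on the pegs, both long tubes are right down in diagonal holes 1 and 2, and the start button was pressed to its stop (20 N) and released, with no contact with the short tube or bystanders intended or noticed, though I took no picture after the press.

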